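Raise the counterweighted hold-down arm and seat the housing

TASK

One of the two test fixtures has a steel housing standing in its channel, short of its seat because the hold-down arm is down and its foot bars the way. With the fingers, push that fixture's arm up by its crossbar past its balance point so that it stays fully raised by itself, then push the housing along the channel until it stands fully home against the back stop, without lifting or tipping it. Leave the empty fixture's arm down, leave everything else where it is, and finish clear of it all.

Things in the scene. Friction and masses are not known exactly. Their poses are not given: they have to be found in the camera images.
- fixture_a: the fixture with the housing in it (left or right of two alike). Aluminium plate 300 x 100 x 12 thick; origin on the table under it; x runs along the channel from its open front (robot side) to the hinge, y to the left, z up. Plate from x = -140 to +160. Two rails, tops 22 above the table, x = -140 to +25, leave a channel 56 wide about y = 0, open at the front
- fixture_b: the other fixture, alike in every size, with an empty channel; its arm is to stay down
- seat_a (a point): centre of the housing's seat on fixture_a: on the plate, 12 above the table, at x = 0, y = 0 of the fixture; axes as the fixture's. The front face of the steel back stop (56 wide, 30 high above the plate) is 25 beyond it along +x
- hinge_a (a point): middle of the arm's hinge axis (along y), fixed on fixture_a at x = +120, z = 80, between two grey cheeks (72 over their outsides, up to 96 above the table)
- holddown_a (a joint): hinge angle (rad) of fixture_a's arm: 0 = down: from the hinge it slopes up towards the robot at 0.35 rad; grows as its free end goes up and back; 1.15 = fully raised on its upper stop . A counterweight drum behind the hinge balances it at about 0.6: below that it falls shut when let go, above that it swings up to 1.15 by itself and stays. 2 N up at the crossbar raises it
- holddown_b (a joint): hinge angle (rad) of fixture_b's arm, the same make: 0 = down; to be left down
- foot_a (a point): lower end of the arm's black foot, 22 dia, hanging under the arm bar (20 wide, 10 thick); 120 in front of the hinge and 28 lower with the arm down. With the arm down it is 52 above the table over the seat, and bars the housing's way
- bar_a (a point): middle of the crossbar at the free end of holddown_a: a steel rod 14 dia, 90 long along the fixture's y, 230 from the hinge; at x = -96, z = 159 in the fixture's frame with the arm down. The space under it is free down to the rails (22 above the table) or the housing (its top 67 above the table)
- housing: steel cylinder 50 dia x 55 high, about 0.35 kg, standing loose on the plate in fixture_a's channel (3 play on each side); origin at the centre of its underside, 12 above the table. At the start its centre is at x = -75 to -55 in the fixture's frame; fully home it is at x = 0, touching the back stop
- spare: another bare steel housing, the same as the one in the channel (50 dia x 55), standing loose on the table between the fixtures; origin at the centre of its underside; not part of the job
- spool: steel wire spool standing on end, 52 dia x 46 high, between the fixtures; origin at the centre of its underside; bystander
- screwdriver: screwdriver lying on the table in front of the fixtures, 170 long; bystander
- wrench: steel wrench lying at the right side, 150 long; bystander
- bottle: clear plastic bottle, 52 dia x 130 high, at the left; origin at the centre of its underside; bystander
- cutters: side cutters with yellow handles lying at the left, about 120 long; bystander
- tray: steel tray 150 x 210 x 35 high at the right; origin at the centre of its underside; bystander

How it is judged:
On the way, in this order (a step that is already met when the one before it is completed fails the run):
1. the arm over the housing is raised past its balance point to its upper stop, the housing not yet home (value of joint holddown_a above 1.05 rad and x of housing in the frame of fixture_a below -0.02 m), for 0.2 s.
2. the housing is home against the back stop (value of joint holddown_a above 1.05 rad and x of housing in the frame of fixture_a between -0.006 and 0.006 m and y of housing in the frame of fixture_a between -0.008 and 0.008 m), for 0.2 s.
At the end, for the whole second after the job is handed in: The loaded fixture's arm stays raised by itself (above 1.05 rad), the housing stands upright on the plate within 6 mm of its seat at the back stop and at rest, the other fixture's arm is down (below 0.05 rad), and no bystander has moved more than 25 mm (all of step 2 and value of joint holddown_b below 0.05 rad and z of housing in the frame of fixture_a below 0.016 m and angle between housing's own z axis and vertical below 0.1 rad and linear speed of housing below 0.01 m/s and distance of each of spare, spool, screwdriver, wrench, bottle, cutters, tray from where it was at the start of the episode below 0.025 m); the robot touches nothing.
It fails at once if the housing is lifted off the plate by more than 12 mm (z of housing in the frame of fixture_a above 0.024 m).
It fails at once if the housing is tipped by more than 0.35 rad (angle between housing's own z axis and vertical above 0.35 rad).
It fails at once if the empty fixture's arm is raised by more than 0.15 rad (value of joint holddown_b above 0.15 rad).
It fails at once if a bystander is moved by more than 25 mm (distance of any of spare, spool, screwdriver, wrench, bottle, cutters, tray from where it was at the start of the episode above 0.025 m).
It also fails if it takes over 51 s, if anything falls off the work surface, if the arm or the gripper's body presses on something with over 40 N, if the wrist force passes 120 N, or if a joint passes its speed limit or range.

ROBOT

A 6-joint arm with a two-finger parallel gripper is mounted at the origin on the work surface. World frame = base frame: x ahead of the robot, y to its left, z up, the work surface at z = 0. Lengths are in m, angles in rad, forces in N, time in s.
With the tool pointing down it reaches from about 0.35 to 0.85 m from the base axis. Payload 8.1 kg.
Tool frame: the origin (TCP) lies on the centre line of the jaws, within the pads' length; the fingertips stand robot.tips_ahead ahead of it and the grasp point (between the pads) lies 8 mm behind it (robot.tips_ahead is the distance from the TCP to the fingertips, in m); z points along the fingers, y is the direction in which the jaws open and shut (so a half turn about z gives the same grasp; the last joint's range is limited). The gripper opens to 93 mm and grips with 3 to 60 N. Pads are 15 mm wide; open, the fingers measure 128 mm over their backs; the gripper's body (75 mm by 188 mm) begins 65 mm behind the grasp point.
Start: joints at [-1.372, 0.13, 1.488, -0, 1.523, -0.085], TCP at [0.168, -0.576, 0.23] pointing down, gripper open.
Joint ranges: [-2.96, 2.96], [-0.89, 2.26], [0.02, 2.5], [-1.34, 4.48], [0, 2.73], [-2.66, 2.66]. Speed limits (rad/s): [2.39, 2.39, 2.79, 3.14, 3.14, 3.14].

INTERFACE

Orientations are given as a rotation vector (axis times angle).
In Python, from plant import monitor, eyes, job, robot gives the robot as it stands.
- The arm moves only by the tool servo_tool, never from a script. Its argument "plan" is a list that holds one entry, the list of rows, each a list of 7 numbers: the closure, from -1 (fully open) to 1 (shut), so that 0 is half open, then the shift along the world's x, y, z in mm, then the turn, a rotation vector about the world's x, y, z in rad. In form: [[[hand, dx, dy, dz, ax, ay, az], ...]]. A call has 1 to 12 rows; each row shifts and turns the commanded pose from where the row before left it; what a row does not reach is not made up. A row lasts 1/10 s, in which the tool goes at most 50 mm and 8.59 degrees, less where a joint would pass 70% of its speed; a pose out of reach is approached as far as the arm can. A call with a gripper value outside its range is refused whole. The fingers move at their own pace and stop on an object; "force" is the grip in N (left out, the last holds). Time passes only in rows, so rows that do not move let the fingers close. It gives the time, the measured TCP pose, the force and the opening at its end, in the units of the state.
- monitor.read_state(): the state, without advancing time (a new reading comes with each control period).
- eyes.read_camera(name): name is "scene" or "top" or "wrist"; returns the picture (384x512x3 uint8, red, green, blue); there is no depth.
- eyes.camera_info(name): a dict with "mtx" (3x3 intrinsics, pixels), "R" (3x3) and "t" (3): a world point X has camera coordinates R X + t. Camera axes: x right, y down, z forward; pixel columns grow to the right and rows downward; lengths in m; the calibration is good to about 2 mm. A picture is of the moment at which its call begins: read the wrist's pose just before it. camera_info takes no time and is no camera call; for the wrist camera it gives the pose at the moment of the call.
- job.close_job(): hands the job in, once; it reports no verdict.
The state is a dict: "t": time; "q": joint angles; "dq": joint speeds; "joint_torque": joint torques, N m; "tool_pos": TCP position; "orientation": TCP orientation; "force": force on the tool from outside, world axes, zero at the start; "wrist_torque": the same for the moment, N m; "opening": finger opening in m.
Only numpy, scipy, OpenCV 4.12 (cv2) and the standard library are available. Lean on these libraries where they do the work, as an engineer would, in place of code of your own. Each camera call takes 0.05 s, during which the arm holds its last target. There are 200 camera calls.

## Working session

There is one attempt and no reset: what is moved stays moved. The work goes in short steps, Python scripts to look and compute and a tool call to move; the robot and the scene stay as the last step left them, time stands still between calls to the robot, and variables do not carry over. Pictures are saved under pics/ and viewed, about 8 in all and at most 12, crops included, and the job is handed in when it is done.

Besides the shell and the picture viewer there is one more tool, called after "Emit:" in YAML: its name, and indented under it one key for each argument. servo_tool: Moves the arm, as the interface text tells. Its arguments: {"type":"object","properties":{"plan":{"type":"array"},"force":{"type":"number"}},"required":["plan"]}

```bash
mkdir -p pics
python3 - <<'E'
from plant import monitor, eyes, robot
import cv2,numpy as np
s=monitor.read_state(); print({k:np.round(v,3) for k,v in s.items()}); print(robot.tips_ahead)
for n in("scene","top"):
    im=eyes.read_camera(n); cv2.imwrite(f"pics/{n}0.png",im[:,:,::-1])
    c=eyes.camera_info(n); print(n,{k:np.round(v,3).tolist() for k,v in c.items()})
E
```

```text
{'t': np.float64(0.0), 'q': array([-1.372,  0.131,  1.489,  0.   ,  1.523, -0.085]), 'dq': array([0.002, 0.001, 0.003, 0.   , 0.   , 0.001]), 'joint_torque': array([-2.0000e-03, -5.5984e+01, -4.9177e+01,  7.7000e-02,  3.5000e-02,
       -0.0000e+00]), 'tool_pos': array([ 0.168, -0.575,  0.229]), 'orientation': array([-3.108, -0.444,  0.   ]), 'force': array([-0.064,  0.308,  0.44 ]), 'wrist_torque': array([ 0.014,  0.016, -0.034]), 'opening': np.float64(0.093)}
0.011
scene {'mtx': [[370.529, 0.0, 254.51], [0.0, 370.529, 193.461], [0.0, 0.0, 1.0]], 'R': [[-0.469, 0.883, 0.013], [0.643, 0.352, -0.68], [-0.605, -0.311, -0.733]], 't': [0.309, -0.305, 1.387]}
top {'mtx': [[461.603, 0.0, 257.825], [0.0, 461.603, 189.969], [0.0, 0.0, 1.0]], 'R': [[-0.019, -1.0, -0.023], [-0.986, 0.022, -0.164], [0.164, 0.02, -0.986]], 't': [0.026, 0.587, 1.219]}
```

View pics/scene0.png

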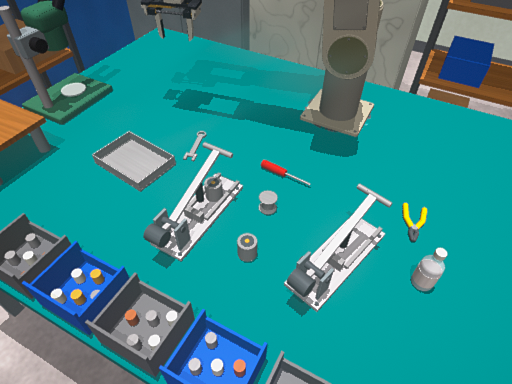

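View pics/top0.png

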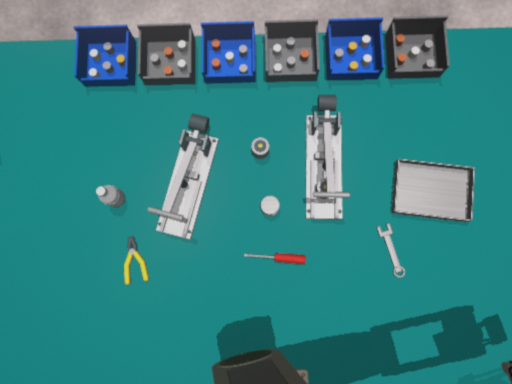

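The scene view shows the housing in the robot's right-hand fixture (scene px ~(213,187), top px ~(323,180)). The left fixture's channel is empty. Next I'll measure the right fixture from an enlarged top crop.

Run:
```python
import cv2,numpy as np
t=cv2.imread("pics/top0.png"); s=cv2.imread("pics/scene0.png")
a=cv2.resize(t[85:230,285:365],None,fx=4,fy=4,interpolation=cv2.INTER_CUBIC)
b=cv2.resize(s[135:265,135:255],None,fx=4,fy=4,interpolation=cv2.INTER_CUBIC)
o=np.zeros((580,800,3),np.uint8);o[:580,:320]=a[:580];o[:520,320:800]=b[:520]
cv2.imwrite("pics/crop1.png",o)
```

```text
(no output)
```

View pics/crop1.png

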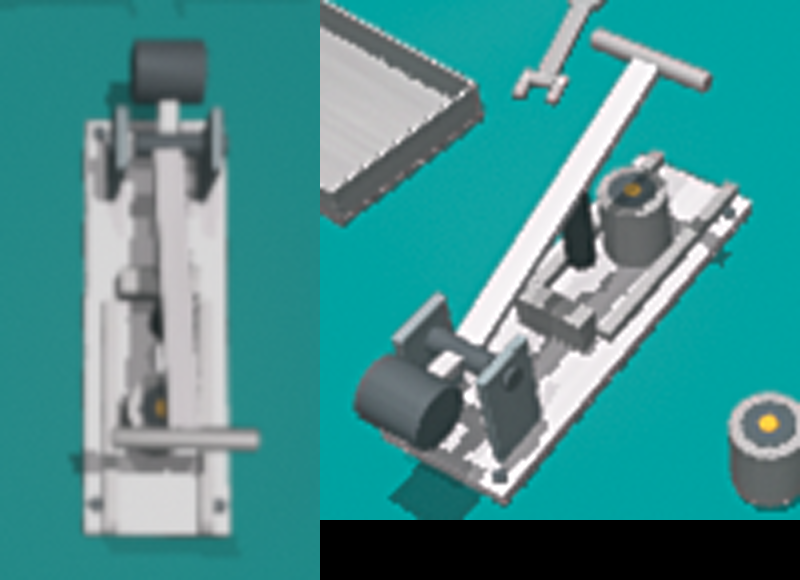

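The crop shows plate corners at about (84,122), (226,124), (231,535) and (83,535). The crossbar ends are at (114,437) and (259,440), and the housing top is at crop px (634,190) in the scene half.

```bash
cat > h.py <<'E'
from plant import monitor, eyes, robot
import numpy as np,cv2
def ray(n,uv,z,c=None):
    c=c or eyes.camera_info(n); R=np.array(c["R"]);t=np.array(c["t"]);K=np.array(c["mtx"])
    o=-R.T@t; d=R.T@np.linalg.solve(K,[*uv,1]); return o+d*(z-o[2])/d[2]
def st():
    s=monitor.read_state(); return {k:np.round(s[k],3).tolist() for k in("t","tool_pos","orientation","force","opening","q")}
E
python3 - <<'E'
from h import *
T=lambda u,v,z:ray("top",(285+u/4,85+v/4),z)
S=lambda u,v,z:ray("scene",(135+(u-320)/4,135+v/4),z)
bl,br,fr,fl=[T(*p,.012) for p in((84,122),(226,124),(231,535),(83,535))]
print("corners",*[np.round(p,3) for p in(bl,br,fr,fl)])
f=(fl+fr)/2;b=(bl+br)/2;print("len",np.linalg.norm(b-f),"w",np.linalg.norm(fl-fr),np.linalg.norm(bl-br))
ex=(b-f)/np.linalg.norm(b-f);ey=np.array([-ex[1],ex[0],0]);yaw=np.arctan2(ex[1],ex[0]);o=f+.14*ex+(b-f-.3*ex)/2
print("o",o,"yaw",yaw)
loc=lambda p:np.round([(p-o)@ex,(p-o)@ey],4)
print("bar top",[ (np.round(T(*p,.159),4),loc(T(*p,.159))) for p in((114,437),(259,440))])
print("bar scene",[ (np.round(S(*p,.159),4),loc(S(*p,.159))) for p in((598,40),(707,82))])
print("housing scene",S(634,190,.067),loc(S(634,190,.067)))
print("scene corners",[loc(S(*p,.012)) for p in((505,497),(748,203))])
for n,x,y in(("bar",-.096,0),("home",0,0),("front",-.14,0)):print(n,np.round(o+x*ex+y*ey,4))
# others
for n,uv,z in(("spare",(260,144),.055),("spool",(270,204),.046),("sd1",(245,256),.01),("sd2",(305,259),.01)):print(n,np.round(ray("top",uv,z),3))
E
```

```text
corners [ 0.809 -0.13   0.012] [ 0.805 -0.232  0.012] [ 0.507 -0.221  0.012] [ 0.509 -0.118  0.012]
len 0.2991397012001006 w 0.10285734813408282 0.10241409895791877
o [ 0.64732085 -0.17469349  0.012     ] yaw -0.03762926952510365
bar top [(array([ 0.555 , -0.1273,  0.159 ]), array([-0.0941,  0.0438])), (array([ 0.551 , -0.2172,  0.159 ]), array([-0.0946, -0.0461]))]
bar scene [(array([ 0.5541, -0.2107,  0.159 ]), array([-0.0918, -0.0395])), (array([ 0.5555, -0.1247,  0.159 ]), array([-0.0936,  0.0465]))]
housing scene [ 0.58901082 -0.16737011  0.067     ] [-0.0585  0.0051]
scene corners [array([0.1623, 0.0546]), array([-0.1336,  0.0516])]
bar [ 0.5514 -0.1711  0.012 ]
home [ 0.6473 -0.1747  0.012 ]
front [ 0.5074 -0.1694  0.012 ]
spare [0.716 0.005 0.055]
spool [ 0.548 -0.019  0.046]
sd1 [0.409 0.053 0.01 ]
sd2 [ 0.398 -0.112  0.01 ]
```

Fixture A's origin is near (0.647, -0.174) with yaw -0.038. The crossbar agrees between the two views to within about 3 mm. The plan is to tilt the tool 45° forward, half open so the fingers straddle the arm bar, and stage it in front of and below the crossbar.

Emit:
servo_tool:
  plan:
    - [[0, 24, 34, 0, 0, 0, -0.107], [0, 24, 34, 0, 0, 0, -0.107], [0, 24, 34, 0, 0, 0, -0.108], [0, 24, 34, 0, -0.005, -0.131, 0], [0, 24, 34, 0, -0.005, -0.131, 0], [0, 24, 34, 0, -0.005, -0.131, 0], [0, 24, 34, 0, -0.005, -0.131, 0], [0, 24, 34, 0, -0.005, -0.131, 0], [0, 24, 34, 0, -0.005, -0.131, 0], [0, 24, 34, 0, 0, 0, 0], [0, 24, 34, 0, 0, 0, 0], [0, 23, 34, 0, 0, 0, 0]]

```text
t: 1.3
tool_pos: [0.4662, -0.1786, 0.2262]
orientation: [2.902, -0.054, 1.191]
force: [0.2, -0.8, 0.1]
opening: 0.0466
```

Emit:
servo_tool:
  plan:
    - [[0, 0, 0, -8, 0, 0, 0], [0, 0, 0, -8, 0, 0, 0], [0, 0, 0, -8, 0, 0, 0], [0, 0, 0, 0, 0, 0, 0], [0, 0, 0, 0, 0, 0, 0]]

```text
t: 1.8
tool_pos: [0.4652, -0.1808, 0.2035]
orientation: [2.901, -0.055, 1.191]
force: [-0.0, -0.6, -0.4]
opening: 0.0463
```

Run:
```python
from h import *
from scipy.spatial.transform import Rotation as R
s=st();print(s);print(R.from_rotvec(s["orientation"]).as_matrix().round(3))
b=eyes.read_camera("wrist");a=eyes.read_camera("scene")
o=np.hstack([a[100:300,80:340],b[:, :]][1:]) 
a2=cv2.resize(a[80:272,80:336],(512,384))
cv2.imwrite("pics/w1.png",cv2.resize(np.hstack([a2,b]),(800,300))[:,:,::-1])
```

```text
{'t': 1.8, 'tool_pos': [0.465, -0.181, 0.204], 'orientation': [2.901, -0.055, 1.191], 'force': [-0.048, -0.577, -0.407], 'opening': 0.046, 'q': [-0.887, -0.875, 2.498, 0.66, 1.054, 0.524]}
[[ 0.711 -0.034  0.702]
 [-0.03  -0.999 -0.018]
 [ 0.703 -0.009 -0.712]]
```

View pics/w1.png

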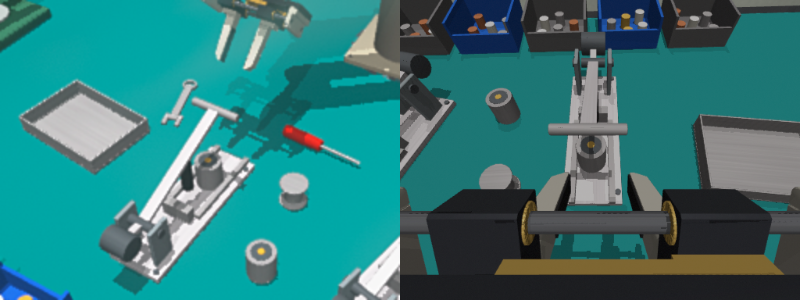

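The tool is tilted 45° and aligned in yaw, with the crossbar ahead at wrist px ~(588,129). It sits near its joint 2/3 limits and 12 mm to the right. I'll advance along the finger direction to just under the bar.

Emit:
servo_tool:
  plan:
    - [[0, 10, 4, -4, 0, 0, 0], [0, 10, 4, -8, 0, 0, 0], [0, 10, 4, -14, 0, 0, 0], [0, 10, 0, -14, 0, 0, 0], [0, 10, 0, -14, 0, 0, 0], [0, 10, 0, -14, 0, 0, 0], [0, 0, 0, 0, 0, 0, 0], [0, 0, 0, 0, 0, 0, 0]]

```text
t: 2.7
tool_pos: [0.5254, -0.1671, 0.1353]
orientation: [2.903, -0.05, 1.191]
force: [0.7, 0.2, -0.3]
opening: 0.0466
```

Run:
```python
from h import *
print(st())
b=eyes.read_camera("wrist");a=eyes.read_camera("scene")
a2=cv2.resize(a[100:244,130:322],(512,384),interpolation=cv2.INTER_CUBIC)
cv2.imwrite("pics/w2.png",cv2.resize(np.hstack([a2,b]),(800,300))[:,:,::-1])
```

```text
{'t': 2.7, 'tool_pos': [0.525, -0.167, 0.135], 'orientation': [2.903, -0.05, 1.191], 'force': [0.666, 0.245, -0.306], 'opening': 0.047, 'q': [-0.706, -0.561, 2.455, 0.724, 0.734, 0.477]}
```

View pics/w2.png

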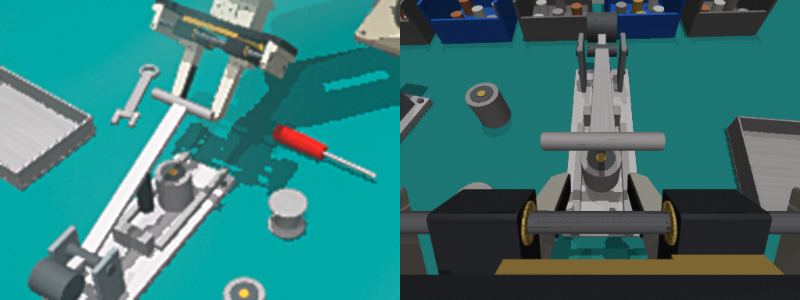

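The fingers are under the crossbar, straddling the arm bar, with the bar centred in the wrist view at px ~(603,141). I'll push up along the arc and check the force.

Emit:
servo_tool:
  plan:
    - [[0, 5, 0, 4, 0, 0, 0], [0, 5, 0, 4, 0, 0, 0], [0, 5, 0, 4, 0, 0, 0], [0, 4, 0, 8, 0, 0, 0], [0, 4, 0, 8, 0, 0, 0], [0, 4, 0, 8, 0, 0, 0], [0, 4, -1, 8, 0, 0, 0], [0, 5, 0, 7, 0, 0, 0], [0, 5, 0, 7, 0, 0, 0], [0, 5, 0, 7, 0, 0, 0], [0, 5, -1, 7, 0, 0, 0]]

```text
t: 3.9
tool_pos: [0.5775, -0.169, 0.2084]
orientation: [2.902, -0.049, 1.192]
force: [-0.4, 0.5, -1.0]
opening: 0.0466
```

Run:
```python
from h import *
print(st())
b=eyes.read_camera("wrist");a=eyes.read_camera("scene")
a2=cv2.resize(a[100:244,130:322],(512,384),interpolation=cv2.INTER_CUBIC)
cv2.imwrite("pics/w3.png",cv2.resize(np.hstack([a2,b]),(800,300))[:,:,::-1])
```

```text
{'t': 3.9, 'tool_pos': [0.577, -0.169, 0.208], 'orientation': [2.902, -0.049, 1.192], 'force': [-0.353, 0.475, -0.997], 'opening': 0.047, 'q': [-0.615, -0.488, 2.268, 0.599, 0.77, 0.68]}
```

View pics/w3.png

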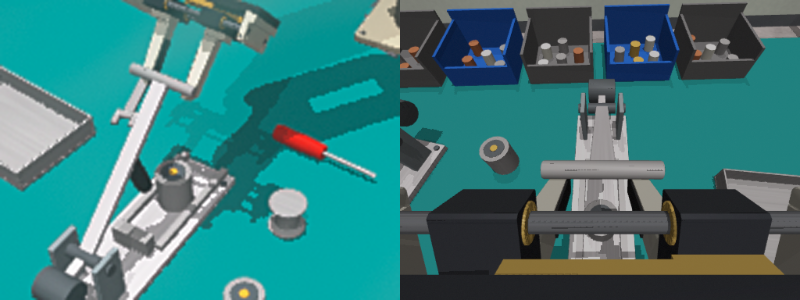

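The arm has risen to about 0.3 rad and the bar is resting on the fingers (force ~1 N). I'll continue the arc past the balance point.

Emit:
servo_tool:
  plan:
    - [[0, 6, 0, 7, 0, 0, 0], [0, 6, 0, 7, 0, 0, 0], [0, 6, -1, 6, 0, 0, 0], [0, 6, 0, 6, 0, 0, 0], [0, 7, 0, 6, 0, 0, 0], [0, 7, 0, 5, 0, 0, 0], [0, 7, -1, 5, 0, 0, 0], [0, 7, 0, 5, 0, 0, 0], [0, 8, 0, 5, 0, 0, 0], [0, 8, -1, 4, 0, 0, 0], [0, 8, 0, 4, 0, 0, 0], [0, 8, 0, 4, 0, 0, 0]]

```text
t: 5.2
tool_pos: [0.6617, -0.1721, 0.2721]
orientation: [2.901, -0.049, 1.192]
force: [0.3, 0.6, -0.4]
opening: 0.0465
```

Emit:
servo_tool:
  plan:
    - [[0, 0, 0, 0, 0, 0, 0], [0, 0, 0, 0, 0, 0, 0], [0, 0, 0, 0, 0, 0, 0], [0, 0, 0, 0, 0, 0, 0], [0, 0, 0, 0, 0, 0, 0]]

```text
t: 5.7
tool_pos: [0.6608, -0.1721, 0.2717]
orientation: [2.901, -0.049, 1.192]
force: [-0.8, 0.3, -0.3]
opening: 0.0465
```

Run:
```python
from h import *
print(st())
b=eyes.read_camera("wrist");a=eyes.read_camera("scene")
a2=cv2.resize(a[100:244,130:322],(512,384),interpolation=cv2.INTER_CUBIC)
cv2.imwrite("pics/w4.png",cv2.resize(np.hstack([a2,b]),(800,300))[:,:,::-1])
```

```text
{'t': 5.7, 'tool_pos': [0.661, -0.172, 0.272], 'orientation': [2.901, -0.049, 1.192], 'force': [-0.809, 0.3, -0.311], 'opening': 0.047, 'q': [-0.509, -0.291, 2.004, 0.489, 0.773, 0.858]}
```

View pics/w4.png

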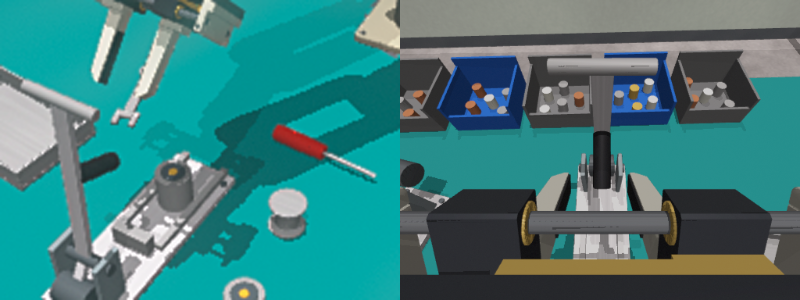

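The hold-down arm swung up by itself and rests on its upper stop, with the foot horizontal, well clear of the fingers. The housing hasn't moved. Next I'll back off, close the fingers, reduce the tilt to about 20° and come down behind the housing.

Emit:
servo_tool:
  plan:
    - [[0, -24, 1, 0, 0, 0, 0], [0, -24, 1, 0, 0, 0, 0], [0, -24, 1, 0, 0, 0, 0], [0, -24, 1, 0, 0, 0, 0], [0, -24, 1, 0, 0, 0, 0], [0, -24, 0, 0, 0, 0, 0], [1, 0, 0, -20, 0.006, 0.145, 0], [1, 0, 0, -20, 0.006, 0.145, 0], [1, 0, 0, -20, 0.006, 0.145, 0], [1, 0, 0, -30, 0, 0, 0], [1, 0, 0, -30, 0, 0, 0], [1, 0, 0, -30, 0, 0, 0]]

```text
t: 7.0
tool_pos: [0.5173, -0.1669, 0.1207]
orientation: [-3.089, 0.056, -0.537]
force: [1.2, -0.1, -0.7]
opening: 0.0035
```

Emit:
servo_tool:
  plan:
    - [[1, 0, 0, -20, 0, 0, 0], [1, 0, 0, -10, 0, 0, 0], [1, 0, 0, 0, 0, 0, 0], [1, 0, 0, 0, 0, 0, 0], [1, 0, 0, 0, 0, 0, 0]]

```text
t: 7.5
tool_pos: [0.5182, -0.1677, 0.0938]
orientation: [-3.09, 0.057, -0.542]
force: [0.5, -0.7, -0.4]
opening: 0.0005
```

Run:
```python
from h import *
s=st();print(s)
p=np.array(s["tool_pos"]);o=np.array([.647,-.174,0]);ex=np.array([np.cos(.038),-np.sin(.038),0]);ey=np.array([-ex[1],ex[0],0])
print("fix",(p-o)@ex,(p-o)@ey)
b=eyes.read_camera("wrist");a=eyes.read_camera("scene")
a2=cv2.resize(a[100:244,130:322],(512,384),interpolation=cv2.INTER_CUBIC)
cv2.imwrite("pics/w5.png",cv2.resize(np.hstack([a2,b]),(800,300))[:,:,::-1])
```

```text
{'t': 7.5, 'tool_pos': [0.518, -0.168, 0.094], 'orientation': [-3.09, 0.057, -0.542], 'force': [0.471, -0.71, -0.383], 'opening': 0.0, 'q': [-0.521, -0.213, 2.119, 0.209, 0.941, 0.988]}
fix -0.12913481833902818 0.0010948481840840102
```

View pics/w5.png

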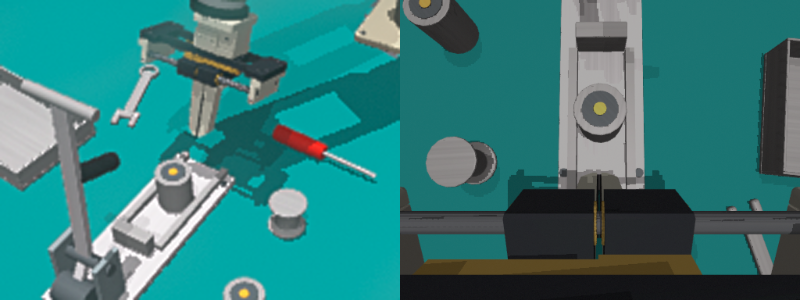

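The arm is still up. The closed fingers are directly behind the housing and in line with the channel. I'll lower them so the tips are about 23 mm above the plate, then start pushing.

Emit:
servo_tool:
  plan:
    - [[1, 0, 0, -16, 0, 0, 0], [1, 0, 0, -16, 0, 0, 0], [1, 0, 0, -16, 0, 0, 0], [1, 8, -1, 0, 0, 0, 0], [1, 8, 0, 0, 0, 0, 0], [1, 6, 0, 0, 0, 0, 0], [1, 4, -1, 0, 0, 0, 0], [1, 4, 0, 0, 0, 0, 0], [1, 4, 0, 0, 0, 0, 0], [1, 4, 0, 0, 0, 0, 0], [1, 4, 0, 0, 0, 0, 0], [1, 4, 0, 0, 0, 0, 0]]

```text
t: 8.8
tool_pos: [0.5632, -0.1691, 0.0438]
orientation: [-3.089, 0.057, -0.537]
force: [-2.1, 0.1, -0.1]
opening: 0.0004
```

Emit:
servo_tool:
  plan:
    - [[1, 4, -1, 0, 0, 0, 0], [1, 4, 0, 0, 0, 0, 0], [1, 4, 0, 0, 0, 0, 0], [1, 4, 0, 0, 0, 0, 0], [1, 4, 0, 0, 0, 0, 0], [1, 4, 0, 0, 0, 0, 0], [1, 4, -1, 0, 0, 0, 0], [1, 0, 0, 0, 0, 0, 0], [1, 0, 0, 0, 0, 0, 0]]

```text
t: 9.7
tool_pos: [0.5912, -0.1711, 0.0439]
orientation: [-3.089, 0.057, -0.538]
force: [-0.7, -0.3, 0.2]
opening: 0.0004
```

Run:
```python
from h import *
s=st();print(s)
p=np.array(s["tool_pos"]);o=np.array([.647,-.174,0]);ex=np.array([np.cos(.038),-np.sin(.038),0]);ey=np.array([-ex[1],ex[0],0])
print("fix",(p-o)@ex,(p-o)@ey)
b=eyes.read_camera("wrist");a=eyes.read_camera("scene")
a2=cv2.resize(a[135:231,155:283],(512,384),interpolation=cv2.INTER_CUBIC)
cv2.imwrite("pics/w6.png",cv2.resize(np.hstack([a2,b]),(800,300))[:,:,::-1])
```

```text
{'t': 9.7, 'tool_pos': [0.591, -0.171, 0.044], 'orientation': [-3.089, 0.057, -0.538], 'force': [-0.667, -0.265, 0.185], 'opening': 0.0, 'q': [-0.453, 0.066, 1.958, 0.204, 0.815, 1.037]}
fix -0.05607354543106401 0.0008703463623209539
```

View pics/w6.png

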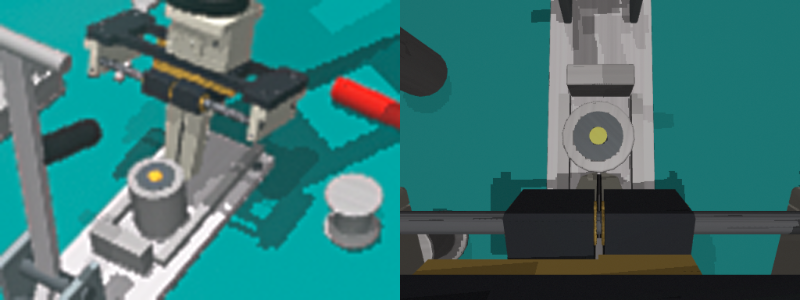

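The housing is sliding upright with low force, and its gap to the back stop is visible at wrist px ~(600,98). I expect about 17 mm to go, so I'll push more slowly from here.

Emit:
servo_tool:
  plan:
    - [[1, 3, 0, 0, 0, 0, 0], [1, 3, 0, 0, 0, 0, 0], [1, 3, -1, 0, 0, 0, 0], [1, 3, 0, 0, 0, 0, 0], [1, 1, 0, 0, 0, 0, 0], [1, 1, 0, 0, 0, 0, 0], [1, 0, 0, 0, 0, 0, 0]]

```text
t: 10.5
tool_pos: [0.6051, -0.1721, 0.0439]
orientation: [-3.089, 0.057, -0.538]
force: [0.1, 1.2, -0.8]
opening: 0.0002
```

Emit:
servo_tool:
  plan:
    - [[1, 1, 0, 0, 0, 0, 0], [1, 1, 0, 0, 0, 0, 0], [1, 0, 0, 0, 0, 0, 0]]

```text
t: 10.8
tool_pos: [0.6071, -0.1721, 0.0439]
orientation: [-3.089, 0.057, -0.538]
force: [-1.8, -0.1, -0.3]
opening: 0.0004
```

Emit:
servo_tool:
  plan:
    - [[1, 1, 0, 0, 0, 0, 0], [1, 1, 0, 0, 0, 0, 0], [1, 0, 0, 0, 0, 0, 0]]

```text
t: 11.1
tool_pos: [0.6092, -0.1721, 0.0439]
orientation: [-3.089, 0.057, -0.538]
force: [-0.6, -0.2, -0.8]
opening: 0.0007
```

Emit:
servo_tool:
  plan:
    - [[1, 1, 0, 0, 0, 0, 0], [1, 1, 0, 0, 0, 0, 0], [1, 0, 0, 0, 0, 0, 0]]

```text
t: 11.4
tool_pos: [0.6112, -0.1721, 0.0439]
orientation: [-3.089, 0.057, -0.538]
force: [-0.3, -0.3, -0.3]
opening: 0.0006
```

Emit:
servo_tool:
  plan:
    - [[1, 1, 0, 0, 0, 0, 0], [1, 1, 0, 0, 0, 0, 0], [1, 0, 0, 0, 0, 0, 0]]

```text
t: 11.7
tool_pos: [0.613, -0.1721, 0.0438]
orientation: [-3.089, 0.057, -0.537]
force: [-2.2, 0.9, 1.0]
opening: 0.0004
```

Run:
```python
from h import *
print(st())
b=eyes.read_camera("wrist");a=eyes.read_camera("scene")
a2=cv2.resize(a[145:217,165:261],(512,384),interpolation=cv2.INTER_CUBIC)
b2=cv2.resize(b[20:260,100:420],(512,384),interpolation=cv2.INTER_CUBIC)
cv2.imwrite("pics/w7.png",cv2.resize(np.hstack([a2,b2]),(800,300))[:,:,::-1])
```

```text
{'t': 11.7, 'tool_pos': [0.613, -0.172, 0.044], 'orientation': [-3.089, 0.057, -0.537], 'force': [-2.211, 0.928, 1.007], 'opening': 0.0, 'q': [-0.436, 0.12, 1.9, 0.196, 0.817, 1.059]}
```

View pics/w7.png

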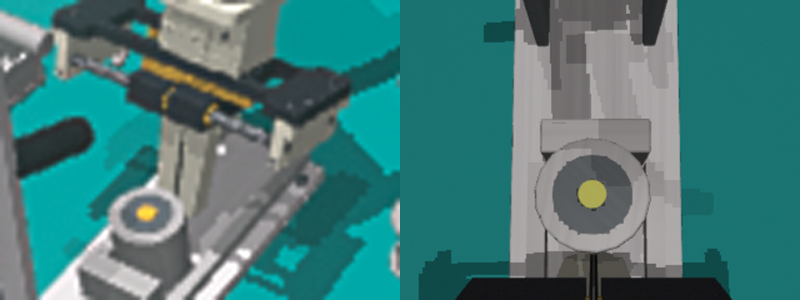

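The housing is at or nearly at the stop, and parallax hides any remaining gap. I'll make small steps until the force shows firm contact.

Emit:
servo_tool:
  plan:
    - [[1, 1, 0, 0, 0, 0, 0], [1, 0, 0, 0, 0, 0, 0]]

```text
t: 12.0
tool_pos: [0.6134, -0.1721, 0.0436]
orientation: [-3.09, 0.057, -0.535]
force: [-8.8, 0.1, 3.9]
opening: 0.0004
```

Emit:
servo_tool:
  plan:
    - [[1, 1, 0, 0, 0, 0, 0], [1, 0, 0, 0, 0, 0, 0]]

```text
t: 12.2
tool_pos: [0.6137, -0.1721, 0.0435]
orientation: [-3.09, 0.056, -0.533]
force: [-13.6, -0.2, 8.4]
opening: 0.0006
```

Emit:
servo_tool:
  plan:
    - [[1, 1, 0, 0, 0, 0, 0], [1, 0, 0, 0, 0, 0, 0]]

```text
t: 12.4
tool_pos: [0.614, -0.1721, 0.0434]
orientation: [-3.09, 0.056, -0.531]
force: [-21.1, 1.1, 14.6]
opening: 0.0006
```

The force climbs to 21 N with almost no travel, so the housing is firmly against the stop. I'll back off along the channel and rise clear.

Emit:
servo_tool:
  plan:
    - [[1, -3, 0, 0, 0, 0, 0], [1, -5, 0, 0, 0, 0, 0], [1, -15, 0, 0, 0, 0, 0], [1, -20, 1, 0, 0, 0, 0], [1, -20, 1, 0, 0, 0, 0], [1, -20, 1, 10, 0, 0, 0], [1, -10, 0, 25, 0, 0, 0], [1, 0, 0, 30, 0, 0, 0], [1, 0, 0, 30, 0, 0, 0], [1, 0, 0, 30, 0, 0, 0], [1, 0, 0, 0, 0, 0, 0], [1, 0, 0, 0, 0, 0, 0]]

```text
t: 13.6
tool_pos: [0.5238, -0.1694, 0.1701]
orientation: [-3.09, 0.056, -0.542]
force: [-0.3, 0.0, -0.7]
opening: 0.0002
```

Run:
```python
from h import *
print(st())
a=eyes.read_camera("scene");b=eyes.read_camera("top")
cv2.imwrite("pics/scene9.png",a[:,:,::-1])
a2=cv2.resize(a[130:274,120:312],(512,384),interpolation=cv2.INTER_CUBIC)
cv2.imwrite("pics/w8.png",cv2.resize(np.hstack([a2,b]),(800,300))[:,:,::-1])
# housing: yellow hub on the top face, z=.067
o=np.array([.647,-.174,0]);ex=np.array([np.cos(.038),-np.sin(.038),0]);ey=np.array([-ex[1],ex[0],0])
for n,im,z,(r0,r1,c0,c1) in(("scene",a,.067,(150,240,160,235)),("scene0",cv2.imread("pics/scene0.png")[:,:,::-1],.067,(150,240,160,235))):
    hsv=cv2.cvtColor(np.ascontiguousarray(im),cv2.COLOR_RGB2HSV);m=cv2.inRange(hsv,(12,110,90),(35,255,255))[r0:r1,c0:c1]
    v,u=np.nonzero(m)
    if len(u): p=ray("scene",(u.mean()+c0,v.mean()+r0),z);print(n,len(u),"fixture xy",np.round([(p-o)@ex,(p-o)@ey],4))
```

```text
{'t': 13.6, 'tool_pos': [0.524, -0.169, 0.17], 'orientation': [-3.09, 0.056, -0.542], 'force': [-0.293, 0.017, -0.673], 'opening': 0.0, 'q': [-0.518, -0.285, 2.032, 0.188, 1.096, 1.028]}
scene 14 fixture xy [0.0016 0.0008]
scene0 9 fixture xy [-0.059   0.0011]
```

View pics/w8.png

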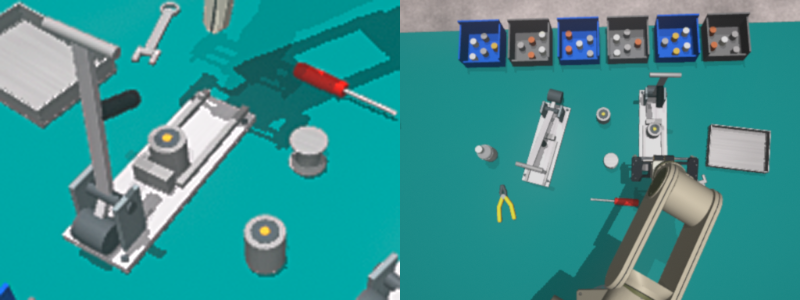

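The housing stands upright against the back stop: the final view puts it at fixture x ≈ +1.6 mm, y ≈ +0.8 mm. The arm is up, the other fixture's arm is down and the bystanders are in place. The gripper is clear with about 0 N on it, so I'm handing in.

```bash
python3 -c "
from plant import job
print(job.close_job())"
```

```text
the job is handed in; nothing more can be done
None
```

The job is done and handed in at about 13.7 s of the 51 s allowed; the hand-in reports no verdict.

**What I did:** The housing was in the right-hand fixture. I pushed that fixture's arm up by its crossbar, with the fingers half open and tilted 45°. It swung up to its upper stop and stayed there after the fingers left it. I then pushed the housing along the channel with the closed fingertips until the force reached about 21 N with almost no further travel, backed off and rose clear.

**Last checks:**
- **Housing:** the final scene image puts it at x ≈ +1.6 mm, y ≈ +0.8 mm in the fixture frame, upright and against the stop. The 1.6 mm is within calibration error.
- **Arms:** fixture_a's arm is up and fixture_b's is down.
- **Bystanders:** none looks moved by eye, but I did not measure their shifts in numbers.
- **Gripper:** clear of everything, force reading under 1 N.

No check failed. The estimates agreed to within about 5 mm; the worst was the housing's sideways position, which an early hand-picked pixel put 4 mm off a later colour-mask reading.

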